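# Slide a tracker housing home under the hold-down clip of a soldering nest

## Task

The small black tracker housing lies part-way along the channel of the soldering nest, short of the spring clip that blocks its way. Press the clip's wide thumb bar down with one fingertip and keep it down while the other fingertip pushes the housing along the channel, under the raised toe, until it is fully home against the end stop; only then let the clip come down on it and draw clear. Do not lift or carry the housing, and leave the other things on the bench where they are.

Things in the scene. Friction and masses are not known exactly. Their poses are not given: they have to be found in the camera images.
- nest: Soldering nest fixed to the bench: red-brown phenolic plate 170 x 144 x 12 mm. Origin at the centre of its underside; x along the channel towards the end stop, y to the clip's side, z up. The channel's floor is the plate's top (z = 12 mm), its centre line at y = -22 mm. The near part of the plate (x from -85 to -60 mm) is bare. 'Nest x, y, z' elsewhere are in this frame.
- end_stop (a point): Middle of the end stop's face at the channel floor (nest x = 56, y = -22, z = 12 mm): steel block 9 mm high across the channel. Two guide rails, 4.5 mm high and 7.5 mm thick, their inner faces 18.75 mm either side of the channel's centre line, run from nest x = -20 to 64 mm.
- home (a point): Point fixed to the nest on the channel floor where the housing's origin lies when it is fully home (nest x = 30, y = -22, z = 12 mm). Its axes are the nest's.
- housing: Loose black housing, 52 (x) x 36 (y) x 12 mm, 30 to 65 g, coin cell at its trailing (-x) end, small green board at its leading (+x) end. Origin at the centre of its underside, z up. Lies flat in the channel, x along it; its upright trailing face is at x = -26 mm of its own frame. Starts 18 to 30 mm short of home, its leading end 4 to 16 mm short of the clip's toe; slides easily.
- clip (a joint): Angle of the spring clip, rad. 0 at rest: the toe's underside is 8 mm above the channel floor and blocks the 12 mm high housing. Grows as the thumb bar is pressed: the toe clears the housing above about 0.25; hard stop at 0.44. Springs back when let go; reads about 0.22 clamped on the housing. 3 N on the thumb bar start it, 6 to 7 N hold it fully down.
- pivot (a point): Middle of the clip's pivot shaft, which runs along the nest's x (nest x = 0, y = 14, z = 18 mm): steel shaft of radius 3.5 mm with a spring coil of radius 5.5 mm at nest x from 13 to 40 mm, between two lugs 13 mm wide and 12 mm high above the plate at nest x = -57.5 and 60.5 mm.
- thumb_bar (a point): Point on top of the clip's thumb bar: nest x = -20 mm, 28 mm out (+y) from the shaft. The bar is a flat steel tab, nest x from -50 to 10 mm, 6 to 46 mm out from the shaft. At rest it slopes up outwards by 0.40 rad; at clip angle 0.40 it is level, its top 5 mm above the channel floor (nest z = 17 mm). This point sinks 12 mm over the travel. A fingertip may slide along the bar.
- toe (a point): Centre of the underside of the clip's toe, which is 12 mm long (nest x from 42 to 54 mm) and 5 mm wide and presses on the clip-side rim of the housing, 16 mm from the channel's centre line.
- spare_housing: A second, identical tracker housing, 52 x 36 x 12 mm, lying on the bench outside the nest. Origin at the centre of its underside. To be left alone.
- spool: Spool of solder wire standing on its flange, 54 mm across, 41 mm high, origin at the centre of its underside. To be left alone.
- flux: Small flux bottle, 34 mm across, 68 mm high, origin at the centre of its underside. To be left alone.
- cell_tray: Grey plastic tray with four coin cells, 75 x 75 x 18 mm, origin at the centre of its underside. To be left alone.
Mind the look-alikes: they are no part of the job. Of the things that look like the nest, take the one that is farthest to the robot's left at the start.

How it is judged:
On the way:
1. the housing has been pushed home (within 2.5 mm) with the clip still held open (value of joint clip above 0.25 rad and x of housing in the frame of home above -0.0025 m and z of housing in the frame of home below 0.003 m), for 0.2 s.
At the end, for the whole second after the job is handed in: The housing lies flat in the channel within 2.5 mm of home and square to within 0.06 rad, at rest, with the clip let down so that its toe clamps the housing (clip angle 0.15 to 0.27) (x of housing in the frame of home between -0.0025 and 0.0025 m and y of housing in the frame of home between -0.0025 and 0.0025 m and z of housing in the frame of home between -0.002 and 0.002 m and angle between the x axis of housing and the x axis of nest, either way round below 0.06 rad and angle between housing's own z axis and vertical below 0.06 rad and value of joint clip between 0.15 and 0.27 rad and linear speed of housing below 0.01 m/s); the robot touches nothing.
It fails at once if the housing was lifted or tipped up (z of housing in the frame of home above 0.006 m or angle between housing's own z axis and vertical above 0.25 rad).
It fails at once if the clip was let down on the housing before it was home (value of joint clip below 0.235 rad and x of housing in the frame of home between -0.0115 and -0.0045 m).
It fails at once if another thing on the bench was moved (distance of any of spare_housing, spool, flux, cell_tray from where it was at the start of the episode above 0.015 m).
It also fails if it takes over 35 s, if anything falls off the work surface, if the arm or the gripper's body presses on something with over 40 N, if the wrist force passes 120 N, or if a joint passes its speed limit or range.

## Robot

A 7-joint arm with a two-finger parallel gripper is mounted at the origin on the work surface. World frame = base frame: x ahead of the robot, y to its left, z up, the work surface at z = 0. Lengths are in m, angles in rad, forces in N, time in s.
With the tool pointing down it reaches from about 0.425 to 0.875 m from the base axis. Payload 4.7 kg.
Tool frame: the origin (TCP) lies midway between the tips of the shut fingers; the grasp point (between the pads) lies 19 mm behind it; z points along the fingers, y is the direction in which the jaws open and shut (so a half turn about z gives the same grasp; the last joint's range is limited). The gripper opens to 87 mm and grips with 3 to 60 N. Pads are 19 mm wide; open, the fingers measure 117 mm over their backs; the gripper's body (75 mm by 190 mm) begins 51 mm behind the grasp point.
Start: joints at [0.014, 0.321, -0.07, 1.45, 0.023, 1.371, -0.057], TCP at [0.65, -0, 0.223] pointing down, gripper open.
Joint ranges: [-2.86, 2.86], [-0.3, 2.09], [-1.38, 1.24], [0.06, 2.45], [-1.56, 4.7], [0.09, 2.05], [-2.69, 2.69]. Speed limits (rad/s): [2.57, 2.57, 3.14, 3.14, 3.14, 3.14, 3.14].

## Interface

Orientations are given as a rotation vector (axis times angle).
In Python, from bench import * gives the robot as it stands.
- The arm moves only by the tool move_arm, never from a script. Its arguments are lists of equal length, an entry for each row: "jaw": the closure in counts, from 0 (fully open) to 255 (shut); "slide": the shift along the tool's x, y, z in cm, a list of three; "dr": the turn, a rotation vector about the tool's x, y, z in degrees, a list of three. A call has 1 to 5 rows; each row shifts and turns the commanded pose from where the row before left it, along the tool's axes as they then stand; what a row does not reach is not made up. A row lasts 1/10 s, in which the tool goes at most 50 mm and 8.59 degrees, less where a joint would pass 70% of its speed; a pose out of reach is approached as far as the arm can. A call with a gripper value outside its range is refused whole. The fingers move at their own pace and stop on an object; "force" is the grip in N (left out, the last holds). Time passes only in rows, so rows that do not move let the fingers close. It gives the time, the measured TCP pose, the force and the opening at its end, in the units of the state.
- get_state(): the state, without advancing time (a new reading comes with each control period).
- get_image(name): name is "scene" or "side" or "wrist"; returns (picture, depth): 400x640x3 uint8, red, green, blue; 400x640 float32, m along the optical axis (not along the pixel's ray), 0 where there is no reading.
- camera_params(name): a dict with "K" (3x3 intrinsics, pixels), "extrinsics" (4x4, takes a point from camera to world coordinates); the wrist camera has in their place "tool_from_camera" (4x4, takes a point from camera to tool coordinates, whose origin is the TCP and whose axes are the flange's). Camera axes: x right, y up, looking along -z (the intrinsics and any distortion apply to the point x, -y, -z); pixel columns grow to the right and rows downward; lengths in m; the calibration is good to about 2 mm. The wrist camera is an equidistant fisheye: a pixel r from the principal point sees the ray r / f radians off the axis. A picture is of the moment at which its call begins: read the wrist's pose just before it. camera_params takes no time and is no camera call.
- close_job(): hands the job in, once; it reports no verdict.
Trained networks look in the newest picture that a camera, given by its name, has taken for a name from the list of things; names that differ only in an ending like _2 or _b are one class to them, and where a whole thing is asked for, a point or a joint stands for the part that bears it (a point fixed in the world has none). Each returns a list of dicts, best first, with "score" (0 to 1); they miss things now and then, are a little off and sometimes report something else, mostly with a low value. They report only what shows in the picture. A call takes as long as a camera call. They do not tell look-alikes from the thing itself.
- regions_of(camera, query): "mask" (400x640 bool, what is visible of it) and "xy" ([column, row] in pixels, amid what is visible of it).
The state is a dict: "time": time; "joint_positions": joint angles; "qd": joint speeds; "joint_torque": joint torques, N m; "position": TCP position; "tool_rot": TCP orientation; "ft_force": force on the tool from outside, world axes, zero at the start; "torque": the same for the moment, N m; "grip_width": opening from 0.0 (shut) to 1.0 (fully open).
Only numpy, scipy, OpenCV 4.12 (cv2) and the standard library are available. Lean on these libraries where they do the work, as an engineer would, in place of code of your own. Each camera call takes 0.05 s, during which the arm holds its last target.

## Working session

There is one attempt and no reset: what is moved stays moved. The work goes in short steps, Python scripts to look and compute and a tool call to move; the robot and the scene stay as the last step left them, time stands still between calls to the robot, and variables do not carry over. Pictures are saved under pics/ and viewed, and the job is handed in when it is done.

Besides the shell and the picture viewer there is one more tool, called after "Emit:" in YAML: its name, and indented under it one key for each argument. move_arm: Moves the arm, as the interface text tells. Its arguments: {"type":"object","properties":{"jaw":{"type":"array","items":{"type":"number"}},"slide":{"type":"array","items":{"type":"array","items":{"type":"number"}}},"dr":{"type":"array","items":{"type":"array","items":{"type":"number"}}},"force":{"type":"number"}},"required":["jaw","slide","dr"]}

```bash
mkdir -p pics; ls; python3 - <<'E'
from bench import *
import cv2,numpy as np
print(get_state())
for n in ["scene","side","wrist"]:
    im,d=get_image(n); cv2.imwrite(f"pics/{n}0.png",im[:,:,::-1]); np.savez(f"{n}0.npz",im=im,d=d)
    print(n,camera_params(n))
E
```

```text
pics
{'time': 0.0, 'joint_positions': array([ 0.0140756 ,  0.32182214, -0.07009517,  1.45166964,  0.02260132,
        1.3707787 , -0.05689506]), 'qd': array([ 0.00046468,  0.00187416,  0.00068387, -0.00041644,  0.0005139 ,
       -0.00118989,  0.00016637]), 'joint_torque': array([-2.58547143e-04, -4.91284704e+01, -4.03903294e-01, -3.12526345e+01,
       -6.40594075e-02,  4.37659642e-02,  1.61017233e-04]), 'position': array([ 6.49454303e-01, -2.77969302e-05,  2.21464838e-01]), 'tool_rot': array([-2.22046677e+00, -2.22062212e+00,  2.20215775e-03]), 'ft_force': array([ 0.8851199 , -0.78041922, -0.38701785]), 'torque': array([ 0.00191675, -0.01361251, -0.01331963]), 'grip_width': 0.9986660994549456}
scene {'K': array([[517.32350728,   0.        , 315.18645007],
       [  0.        , 517.32350728, 198.36804068],
       [  0.        ,   0.        ,   1.        ]]), 'extrinsics': array([[ 0.08163247, -0.72876608,  0.6798795 ,  1.26485762],
       [ 0.99648352,  0.04675222, -0.06953288, -0.07696546],
       [ 0.01888733,  0.68316486,  0.73001989,  0.85755361],
       [ 0.        ,  0.       
[... 286 characters left out ...]
493905,  0.40074095, -0.64067271, -0.54799735],
       [ 0.00978612,  0.85223431,  0.52306875,  0.49120487],
       [ 0.        ,  0.        ,  0.        ,  1.        ]])}
wrist {'K': array([[309.70691629,   0.        , 315.86985582],
       [  0.        , 309.70691629, 198.05165   ],
       [  0.        ,   0.        ,   1.        ]]), 'tool_from_camera': array([[-4.75616376e-04,  9.67398869e-01,  2.53257184e-01,
         6.79669750e-02],
       [ 9.99999803e-01,  3.56301410e-04,  5.16987115e-04,
        -3.17314588e-04],
       [ 4.09896859e-04,  2.53257380e-01, -9.67398848e-01,
        -1.62616335e-01],
       [ 0.00000000e+00,  0.00000000e+00,  0.00000000e+00,
         1.00000000e+00]])}
```

View pics/scene0.png

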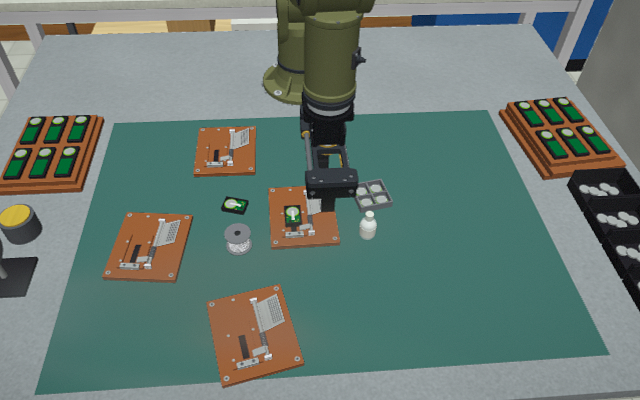

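View pics/side0.png

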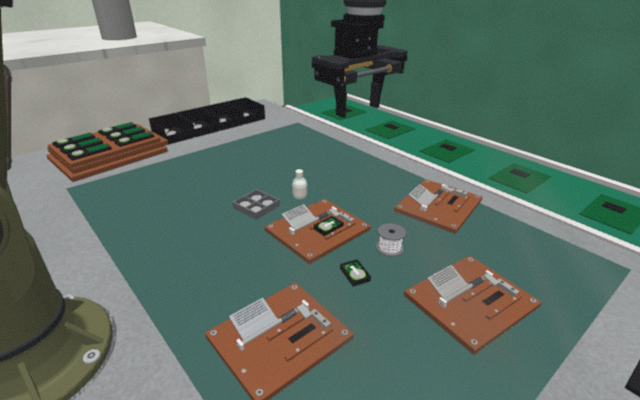

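View pics/wrist0.png

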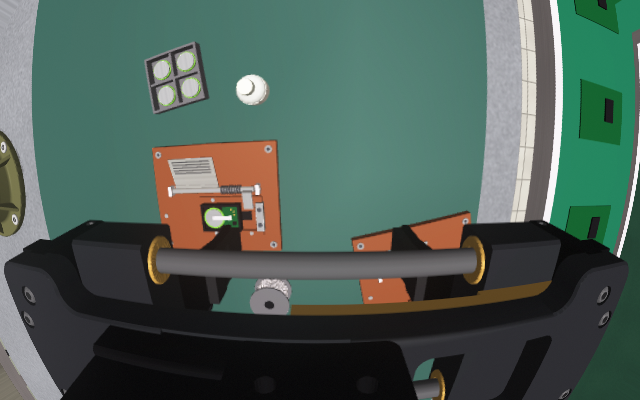

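The scene camera looks back at the robot, so the robot's left is image right. Four things look like the nest in the scene view: (304,216), (225,150), (148,246) and (254,334). The farthest left is (304,216), which also holds the housing at (292,214). The loose housing at (235,205) is the spare. Next I'll measure the nest.

```bash
cat > h.py <<'E'
import numpy as np,cv2
from bench import *
from scipy.spatial.transform import Rotation as R
def cloud(n,d,st):
    p=camera_params(n);K=p["K"];v,u=np.mgrid[0:400,0:640]
    x=(u-K[0,2])/K[0,0];y=(v-K[1,2])/K[1,1]
    if n=="wrist":
        r=np.hypot(x,y);s=np.where(r>1e-9,np.tan(np.minimum(r,1.4))/np.maximum(r,1e-9),1);x=x*s;y=y*s
        T=np.eye(4);T[:3,:3]=R.from_rotvec(st["tool_rot"]).as_matrix();T[:3,3]=st["position"];E=T@p["tool_from_camera"]
    else:E=p["extrinsics"]
    P=np.stack([x*d,-y*d,-d],-1)
    W=P@E[:3,:3].T+E[:3,3]; W[d<=0]=np.nan
    return W
E
python3 - <<'E'
from h import *
st=get_state()
for n in ["scene","side","wrist"]:
    im,d=get_image(n); W=cloud(n,d,st)
    rs=regions_of(n,"nest"); hs=regions_of(n,"housing")
    for q,l in(("nest",rs),("housing",hs)):
        for r in l:
            m=r["mask"]&(d>0); c=np.nanmedian(W[m],0) if m.any() else None
            print(n,q,round(r["score"],2),r["xy"],m.sum(),c)
    f=im.astype(int); red=(f[...,0]>f[...,1]*1.5)&(f[...,0]>90)
    z=W[...,2]
    m=red&(z>-.01)&(z<.03)&(np.abs(W[...,0]-.62)<.16)&(np.abs(W[...,1]-.03)<.13)
    k,lab,stt,_=cv2.connectedComponentsWithStats(m.astype(np.uint8))
    for i in range(1,k):
        if stt[i,4]<300: continue
        mm=lab==i; pts=W[mm][:,:2].astype(np.float32)
        print("  comp",stt[i],np.median(z[mm]),cv2.minAreaRect(pts*1000))
    bad=np.abs(W[...,:2]-[.62,.03]).max(-1)>.2
    g=(~bad)&(np.abs(z)<.008)&(f[...,1]>f[...,0]*1.2); print("  bench z",np.median(z[g]))
E
```

```text
scene nest 0.98 [250.8, 335.2] 7033 [ 0.80593155 -0.13507127  0.01062281]
scene nest 0.92 [298.4, 225.0] 3103 [ 0.54832963 -0.03217863  0.00986512]
scene nest 0.92 [148.1, 248.4] 4842 [ 0.59323967 -0.34585228  0.01021437]
scene nest 0.81 [223.1, 151.7] 2861 [ 0.307863   -0.20168728  0.009878  ]
scene housing 0.84 [294.5, 214.1] 371 [ 0.53069794 -0.04990848  0.01970498]
  comp [269 194  39  51 873] 0.009702964246295354 ((527.8716430664062, -58.52967834472656), (136.74676513671875, 80.56917572021484), 1.0800825357437134)
  comp [312 212  25  26 335] 0.009571615787833387 ((550.5847778320312, 16.90041160583496), (50.18018341064453, 69.27051544189453), 87.77792358398438)
  bench z -0.0019439881455888264
side nest 0.95 [467.4, 301.5] 7200 [ 0.56049686 -0.35992284  0.01246996]
side nest 0.7 [278.7, 340.6] 9775 [ 0.27872821 -0.21646469  0.01264491]
side nest 0.67 [439.4, 204.6] 2709 [ 0.76923261 -0.14763972  0.01186144]
side housing 0.9 [326.9, 227.9] 360 [ 0.5228208  -0.05510224  0.0216693 ]
side housing 0.38 [391.1, 238.8] 752 [ 0.57543406 -0.17472403  0.03762805]
  comp [ 294  201   76   53 1311] 0.011513442079276681 ((537.0111083984375, -29.33014678955078), (153.97877502441406, 141.18292236328125), 0.05084894225001335)
  bench z -0.00044526002794009756
wrist nest 0.88 [391.9, 240.2] 3297 [ 0.76590236 -0.09024186  0.011565  ]
wrist nest 0.67 [221.7, 215.5] 1098 [ 0.52701918 -0.04894842  0.02215324]
wrist nest 0.59 [215.7, 187.8] 11083 [ 0.52585447 -0.01381677  0.01217005]
wrist housing 0.73 [220.9, 214.8] 1092 [ 0.5262395  -0.049087    0.02215003]
  comp [ 171  141  110  109 6675] 0.011855012864623982 ((530.8824462890625, -29.009567260742188), (141.96311950683594, 142.04501342773438), 0.11381076276302338)
  comp [352 231  40  19 515] 0.011745446784765357 ((722.317626953125, -89.267333984375), (52.72344970703125, 25.027164459228516), 4.703885078430176)
  bench z 6.658633735331931e-05
```

```bash
python3 - <<'E'
import cv2
a=cv2.imread("pics/scene0.png")[170:260,250:410];cv2.imwrite("pics/crop_s.png",cv2.resize(a,None,fx=4.5,fy=4.5,interpolation=cv2.INTER_CUBIC))
a=cv2.imread("pics/wrist0.png")[130:260,140:300];cv2.imwrite("pics/crop_w.png",cv2.resize(a,None,fx=4.5,fy=4.5,interpolation=cv2.INTER_CUBIC))
E
```

```text
(no output)
```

View pics/crop_s.png

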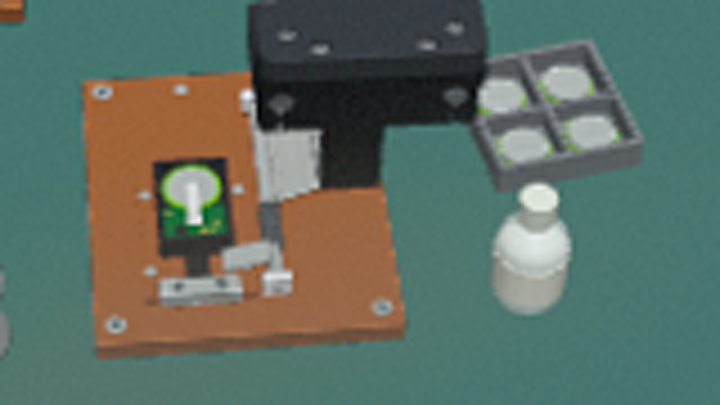

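View pics/crop_w.png

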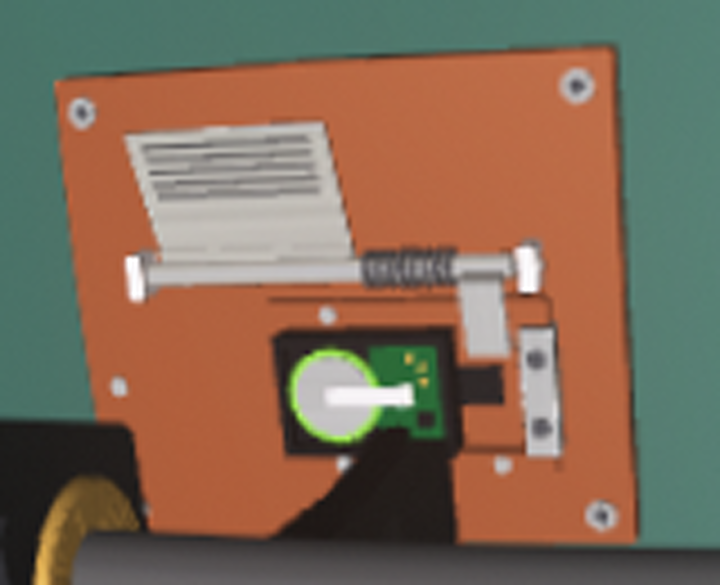

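Crops confirm it: this nest has the housing short of the toe, the clip bar toward +y and the end stop toward +x. Next I'll move the arm over it and turn the jaws across the channel.

Emit:
move_arm:
  jaw: [111,111,111,111,111]
  slide:
    - [-0.4,-3.5,0]
    - [-0.4,-3.5,0]
    - [-0.4,-3.5,0]
    - [-0.4,-3.5,0]
    - [-0.4,-3.5,0]
  dr:
    - [0,0,0]
    - [0,0,0]
    - [0,0,0]
    - [0,0,0]
    - [0,0,0]

```text
time: 1.1
position: [0.4736, -0.0202, 0.2226]
tool_rot: [2.221, 2.221, 0.0]
ft_force: [0.0, -0.3, 0.8]
grip_width: 0.635
```

Emit:
move_arm:
  jaw: [111,111,111,111,111]
  slide:
    - [0,0,0]
    - [0,0,0]
    - [0,0,0]
    - [0,0,0]
    - [0,0,0]
  dr:
    - [0,0,8.5]
    - [0,0,8.5]
    - [0,0,8.5]
    - [0,0,8.5]
    - [0,0,8.5]

```text
time: 1.6
position: [0.475, -0.02, 0.2229]
tool_rot: [2.879, 1.256, 0.001]
ft_force: [-0.1, 0.0, -0.2]
grip_width: 0.568
```

Emit:
move_arm:
  jaw: [111,111,111,111,111]
  slide:
    - [0,0,0]
    - [0,0,0]
    - [0,0,0]
    - [0,0,0]
    - [0,0,0]
  dr:
    - [0,0,8.5]
    - [0,0,8.5]
    - [0,0,8.5]
    - [0,0,8.5]
    - [0,0,8.5]

```text
time: 2.1
position: [0.475, -0.02, 0.2228]
tool_rot: [3.139, 0.127, 0.001]
ft_force: [-0.3, -0.7, -0.3]
grip_width: 0.564
```

Emit:
move_arm:
  jaw: [111,111]
  slide:
    - [0,0,0]
    - [0,0,0]
  dr:
    - [0,0,5]
    - [0,0,0]

```text
time: 2.3
position: [0.475, -0.02, 0.2227]
tool_rot: [3.141, -0.0, 0.001]
ft_force: [-0.2, -0.1, 0.5]
grip_width: 0.565
```

```bash
python3 - <<'E'
from h import *
st=get_state(); print(st["time"],st["position"],R.from_rotvec(st["tool_rot"]).as_matrix().round(4),st["grip_width"],st["joint_positions"].round(2),st["ft_force"])
for n in ["wrist","scene","side"]:
    im,d=get_image(n); cv2.imwrite(f"pics/{n}1.png",im[:,:,::-1]); np.savez(f"{n}1.npz",im=im,d=d,p=st["position"],r=st["tool_rot"])
E
```

```text
2.3 [ 0.47503293 -0.02004502  0.22273121] [[ 1.e+00 -1.e-04  4.e-04]
 [-1.e-04 -1.e+00 -1.e-04]
 [ 4.e-04  1.e-04 -1.e+00]] 0.5650128073106616 [ 0.09 -0.05 -0.1   1.86 -0.    1.32 -1.58] [-0.17051177 -0.05888675  0.5001731 ]
```

View pics/wrist1.png

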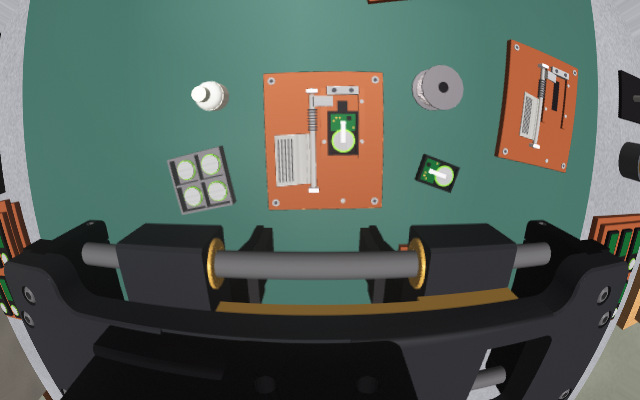

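View pics/scene1.png

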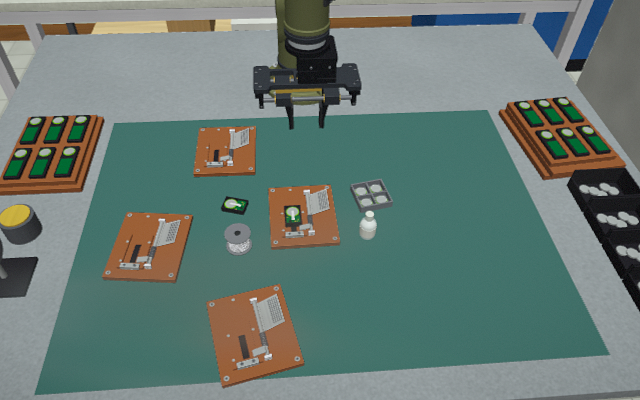

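The wrist view now shows the whole nest: plate corners near (264,72), (383,72), (267,209) and (381,209), bar at (293,160), housing at (343,132) and end stop at (342,90). Next I'll fit the pose.

```bash
python3 - <<'E'
from h import *
for n in ["wrist","scene","side"]:
    f=np.load(f"{n}1.npz");im=f["im"].astype(int);d=f["d"]
    st=dict(position=f["p"],tool_rot=f["r"]);W=cloud(n,d,st);z=W[...,2]
    near=(np.abs(W[...,0]-.517)<.11)&(np.abs(W[...,1]+.03)<.09)
    red=(im[...,0]>im[...,1]*1.4)&(im[...,0]>80)
    top=near&(np.abs(z-.0115)<.006)&red
    P=W[top][:,:2]*1000
    c,s,a=cv2.minAreaRect(P.astype(np.float32))
    # 1%-robust line fits
    if a>45:a-=90
    print(n,"rect",c,s,a,"z",np.median(z[top]))
    # refine by edges: for bins along each axis, take extreme
    def edge(ax,sg):
        o=1-ax; b=np.arange(P[:,o].min()+12,P[:,o].max()-12,4); E=[]
        for t in b:
            q=P[np.abs(P[:,o]-t)<2.5]
            if len(q)>3:E.append((t,(q[:,ax]*sg).max()*sg))
        E=np.array(E); k=np.polyfit(E[:,0],E[:,1],1)
        for _ in range(5):
            r=E[:,1]-np.polyval(k,E[:,0]); k=np.polyfit(*E[np.abs(r)<max(1.0,1.5*np.median(abs(r)))].T,1)
        ctr=517 if o==0 else -30
        print("  edge",("x","y")[ax],sg,"slope deg",np.degrees(np.arctan(k[0])).round(2),"at ctr",np.polyval(k,ctr).round(1))
    for ax in(0,1):
        for sg in(1,-1): edge(ax,sg)
    # housing: black/top points z 0.020-0.028 near
    hm=near&(z>.0195)&(z<.0265)&(np.abs(W[...,0]-.527)<.04)&(np.abs(W[...,1]+.05)<.026)
    H=W[hm][:,:2].astype(np.float32)*1000
    print("  housing",cv2.minAreaRect(H),np.percentile(H,[1,99],axis=0).round(1).tolist(),np.median(z[hm]))
E
```

```text
wrist rect (516.9317016601562, -30.7906494140625) (169.5541534423828, 143.23345947265625) 1.1753594875335693 z 0.012475929952308867
  edge x 1 slope deg -0.83 at ctr 600.7
  edge x -1 slope deg -1.17 at ctr 432.9
  edge y 1 slope deg 1.17 at ctr 40.1
  edge y -1 slope deg 1.12 at ctr -101.8
  housing ((533.9540405273438, -47.5930290222168), (65.82881927490234, 45.23819351196289), 0.9265812039375305) [[502.2, -70.2], [565.5, -28.0]] 0.02313330428136534
scene rect (518.7491455078125, -28.300148010253906) (176.1070556640625, 142.55169677734375) 0.5044558644294739 z 0.009538349968166937
  edge x 1 slope deg -0.86 at ctr 602.8
  edge x -1 slope deg -1.66 at ctr 435.0
  edge y 1 slope deg 0.44 at ctr 41.7
  edge y -1 slope deg 0.82 at ctr -98.4
  housing ((535.8007202148438, -47.725616455078125), (65.50138092041016, 41.36375045776367), 4.870896816253662) [[503.1, -67.3], [566.2, -25.7]] 0.02103838148775239
side rect (516.127685546875, -31.56085968017578) (171.5271759033203, 145.55831909179688) 0.8026015758514404 z 0.011359924900761043
  edge x 1 slope deg -0.84 at ctr 599.3
  edge x -1 slope deg -1.13 at ctr 431.1
  edge y 1 slope deg 0.8 at ctr 39.1
  edge y -1 slope deg 1.07 at ctr -103.3
  housing ((533.8638916015625, -48.73302459716797), (68.33429718017578, 45.79585647583008), 3.802978992462158) [[500.7, -71.1], [565.5, -26.6]] 0.022096013619114202
```

Nest centre is about (0.517, -0.031) m with yaw +1.0° and plate top near 12 mm, and the sizes match (169.6 x 143 measured). The housing's trailing face is near nest x -15. I'll descend behind it, above the bar.

Emit:
move_arm:
  jaw: [111,111,111,111,111]
  slide:
    - [0.4,0.25,4.0]
    - [0,0,4.0]
    - [0,0,4.0]
    - [0,0,4.5]
    - [0,0,0]
  dr:
    - [0,0,-1]
    - [0,0,0]
    - [0,0,0]
    - [0,0,0]
    - [0,0,0]

```text
time: 2.95
position: [0.4736, -0.0224, 0.0523]
tool_rot: [-3.141, -0.03, 0.019]
ft_force: [-0.3, -0.8, -0.3]
grip_width: 0.567
```

```bash
python3 - <<'E'
from h import *
st=get_state(); print(st["time"],st["position"],st["grip_width"],st["ft_force"])
for n in ["wrist","scene","side"]:
    im,d=get_image(n); cv2.imwrite(f"pics/{n}2.png",im[:,:,::-1]); np.savez(f"{n}2.npz",im=im,d=d,p=st["position"],r=st["tool_rot"])
    if n!="wrist":
        r,c=(120,230) if n=="scene" else (150,220)
        a=im[r:r+120,c:c+160,::-1];cv2.imwrite(f"pics/{n}2c.png",cv2.resize(a,None,fx=4.5,fy=4.5,interpolation=cv2.INTER_CUBIC))
E
```

```text
2.95 [ 0.47361014 -0.02244966  0.05225416] 0.5669820719459452 [-0.32244262 -0.81536279 -0.28012155]
```

View pics/wrist2.png

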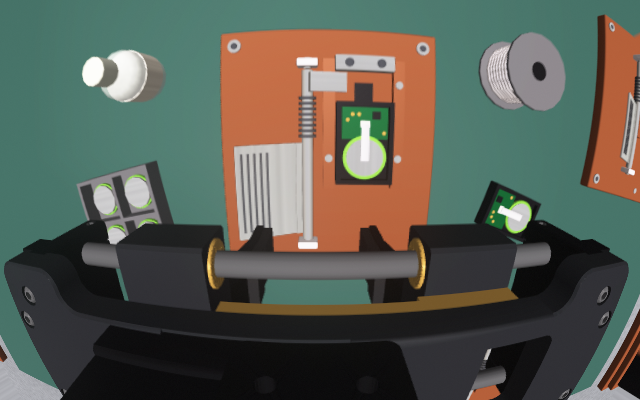

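View pics/scene2c.png

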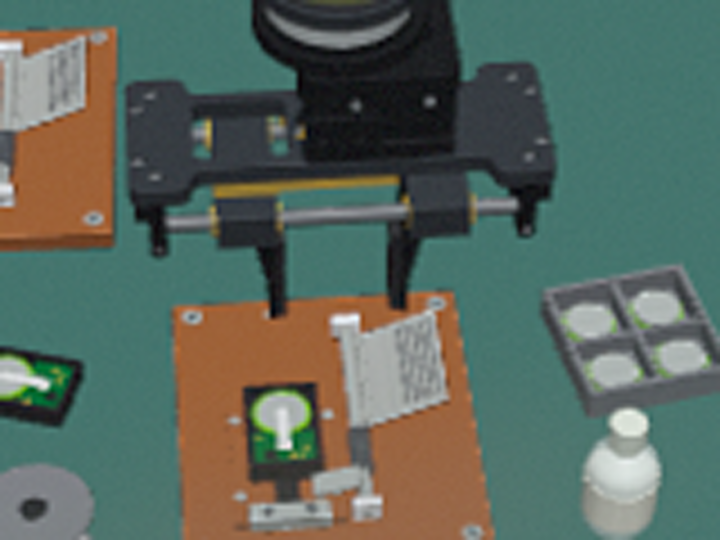

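View pics/side2c.png

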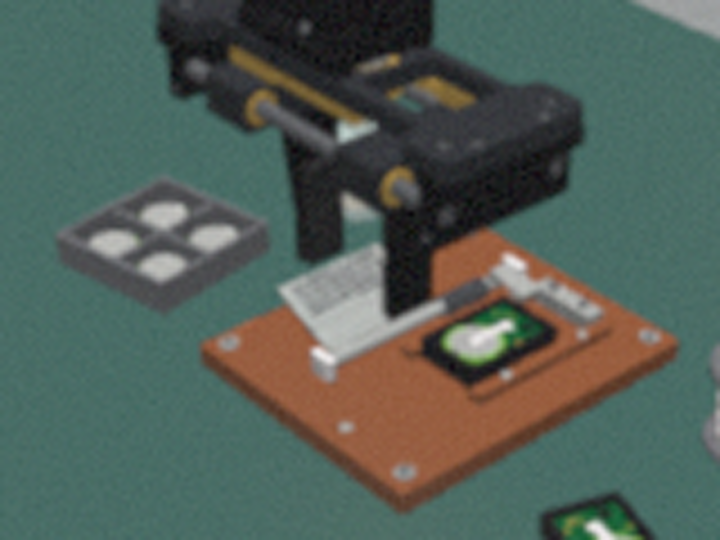

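```bash
python3 - <<'E'
from h import *
st=get_state(); print(st["time"],st["position"],R.from_rotvec(st["tool_rot"]).as_matrix().round(4).tolist(),st["joint_positions"].round(3))
a=np.radians(1.0);Rn=np.array([[np.cos(a),-np.sin(a)],[np.sin(a),np.cos(a)]])
for n in ["wrist","scene","side"]:
    f=np.load(f"{n}2.npz");d=f["d"];W=cloud(n,d,dict(position=f["p"],tool_rot=f["r"]));im=f["im"].astype(int)
    N=((W[...,:2]-[.517,-.0308])@Rn)*1000;z=W[...,2]*1000
    dark=im.max(-1)<60
    if n!="wrist":
        for nm,lo,hi in(("push",-60,5),("press",5,80)):
            m=dark&(z>50)&(z<75)&(N[...,0]<10)&(N[...,0]>-80)&(N[...,1]>lo)&(N[...,1]<hi)
            if m.sum():print(n,nm,m.sum(),"x",np.percentile(N[m][:,0],[2,98]).round(1),"y",np.percentile(N[m][:,1],[2,98]).round(1),"zmin",np.percentile(z[m],2).round(1))
    m=(z>20.5)&(z<27)&(np.abs(N[...,1]+22)<14)&(N[...,0]>-40)&(N[...,0]<40)&(im[...,0]<1.4*im[...,1]+15)
    if m.sum():print(n,"housing x",np.percentile(N[m][:,0],[0.5,1,2,99]).round(1))
    m=(z>20.5)&(z<27)&(np.abs(N[...,0]-5)<15)&(np.abs(N[...,1]+22)<24)
    if m.sum():print(n,"housing y",np.percentile(N[m][:,1],[1,99]).round(1))
E
```

```text
3.1 [ 0.48048153 -0.02251871  0.05941057] [[0.9998, 0.018, 0.0025], [0.018, -0.9998, -0.0], [0.0025, 0.0001, -1.0]] [ 0.09   0.118 -0.104  2.044  0.015  0.977 -1.574]
wrist housing x [-15.4 -15.3 -14.8  35.7]
wrist housing y [-39.8  -4.3]
scene push 21 x [-42.2 -26.6] y [-21.9 -15.5] zmin 55.0
scene press 28 x [-41.8 -26.8] y [35.8 42.4] zmin 53.7
scene housing x [-14.6 -14.4 -13.3  39.1]
scene housing y [-35.7  -0.9]
side push 56 x [-49.9 -29.4] y [-26.7 -23.1] zmin 61.7
side press 69 x [-49.2 -30.3] y [31.  39.7] zmin 59.1
side housing x [-17.1 -16.7 -16.5  35.1]
side housing y [-40.5  -3.5]
```

Positions agree: the trailing face is at nest x -15.4, and the pusher's front is about 12 mm behind it, centred in the channel. The presser sits over the bar. I'll lower in steps.

Emit:
move_arm:
  jaw: [111,111,111,111]
  slide:
    - [0,0,1.3]
    - [0,0,1.3]
    - [0,0,0]
    - [0,0,0]
  dr:
    - [0,0,0]
    - [0,0,0]
    - [0,0,0]
    - [0,0,0]

```text
time: 3.5
position: [0.4788, -0.0225, 0.0314]
tool_rot: [3.141, 0.028, -0.001]
ft_force: [-0.2, -0.8, -0.5]
grip_width: 0.562
```

Emit:
move_arm:
  jaw: [111,111,111,111,111]
  slide:
    - [0,0,0.3]
    - [0,0,0.3]
    - [0,0,0.3]
    - [0,0,0.2]
    - [0,0,0]
  dr:
    - [0,0,0]
    - [0,0,0]
    - [0,0,0]
    - [0,0,0]
    - [0,0,0]

```text
time: 4.0
position: [0.4797, -0.0216, 0.0209]
tool_rot: [-3.14, -0.028, -0.002]
ft_force: [-0.6, 4.5, 4.9]
grip_width: 0.567
```

Emit:
move_arm:
  jaw: [111,111,111,111]
  slide:
    - [0,0,0.2]
    - [0,0,0.15]
    - [0,0,0]
    - [0,0,0]
  dr:
    - [0,0,0]
    - [0,0,0]
    - [0,0,0]
    - [0,0,0]

```text
time: 4.4
position: [0.4798, -0.0216, 0.0177]
tool_rot: [-3.141, -0.028, -0.002]
ft_force: [-0.8, 3.6, 5.3]
grip_width: 0.563
```

```bash
python3 - <<'E'
from h import *
st=get_state(); print(st["time"],st["position"],st["grip_width"],st["ft_force"])
for n in ["wrist","scene","side"]:
    im,d=get_image(n); cv2.imwrite(f"pics/{n}3.png",im[:,:,::-1]); np.savez(f"{n}3.npz",im=im,d=d,p=st["position"],r=st["tool_rot"])
    if n!="wrist":
        r,c=(120,230) if n=="scene" else (150,220)
        a=im[r:r+120,c:c+160,::-1];cv2.imwrite(f"pics/{n}3c.png",cv2.resize(a,None,fx=4.5,fy=4.5,interpolation=cv2.INTER_CUBIC))
E
```

```text
4.4 [ 0.47980211 -0.02164474  0.01774794] 0.5632991010794403 [-0.81382155  3.56698795  5.31275426]
```

View pics/wrist3.png

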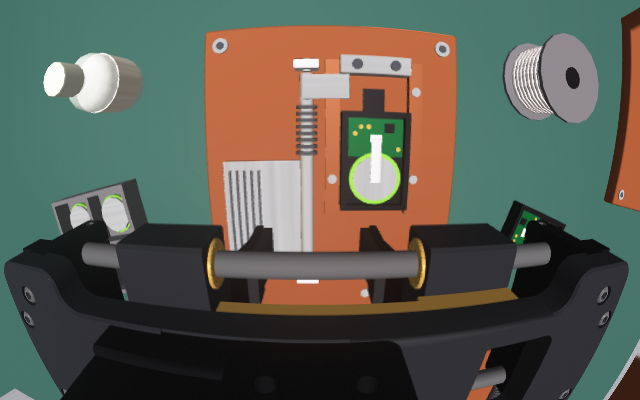

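View pics/scene3c.png

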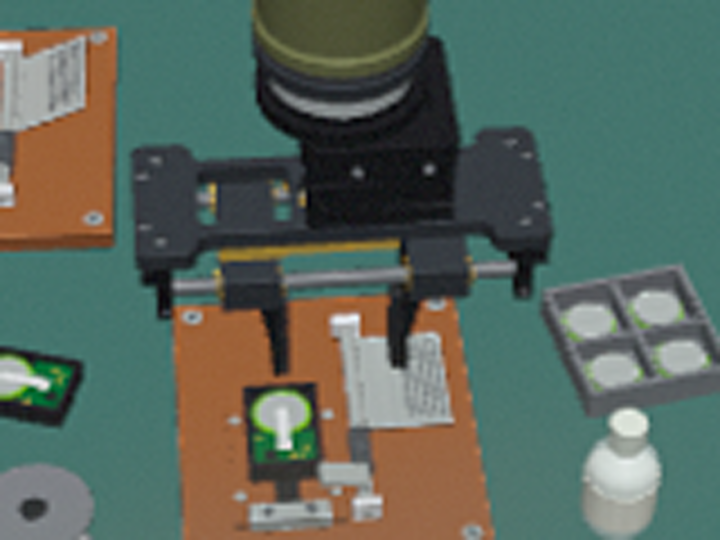

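View pics/side3c.png

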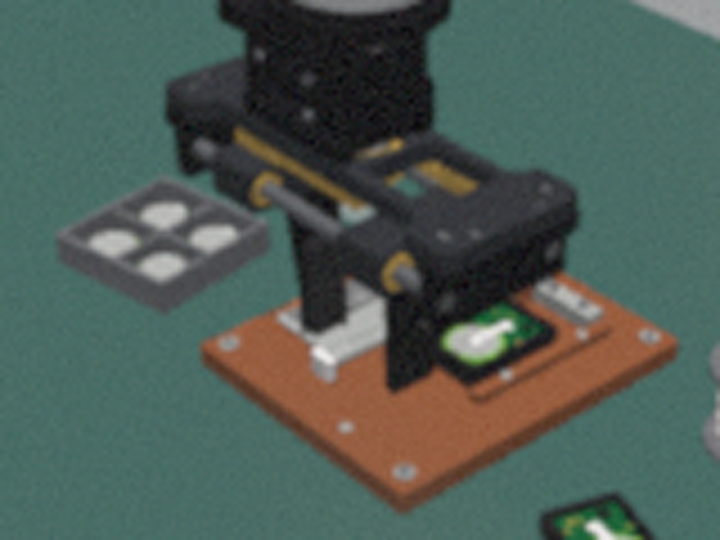

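```bash
cat > bar.py <<'E'
from h import *
def rep(k,names=("wrist","side","scene")):
  a=np.radians(1.0);Rn=np.array([[np.cos(a),-np.sin(a)],[np.sin(a),np.cos(a)]])
  for n in names:
    f=np.load(f"{n}{k}.npz");d=f["d"];W=cloud(n,d,dict(position=f["p"],tool_rot=f["r"]));im=f["im"].astype(int)
    N=((W[...,:2]-[.517,-.0308])@Rn)*1000;z=W[...,2]*1000
    g=(im.max(-1)-im.min(-1)<30)&(im.min(-1)>70)
    m=g&(N[...,0]>-48)&(N[...,0]<8)&(N[...,1]>24)&(N[...,1]<58)&(z>10)&(z<45)
    if m.sum()>20:
        k_=np.polyfit(N[m][:,1],z[m],1); print(n,"bar slope->clip",0.40-np.arctan(k_[0]),"z@42",np.polyval(k_,42),m.sum())
    m=g&(N[...,0]>43)&(N[...,0]<53)&(N[...,1]>-9)&(N[...,1]<2)&(z>14)&(z<50)
    if m.sum()>5: print(n,"toe top z",np.median(z[m]),m.sum())
    h=(z>20.5)&(z<27)&(np.abs(N[...,1]+24)<11)&(N[...,0]>-40)&(N[...,0]<60)
    dark=im.max(-1)<70
    m=h&(im[...,0]<1.4*im[...,1]+15)
    if m.sum():print(n,"housing x",np.percentile(N[m][:,0],[0.5,1,2,99,99.5]).round(1))
E
python3 - <<'E'
from bar import *
rep(2);print();rep(3)
E
```

```text
wrist bar slope->clip -0.003560083243665191 z@42 29.40289299785223 4554
wrist toe top z 24.71956193853206 285
wrist housing x [-15.4 -15.2 -14.7  59.5  59.8]
side bar slope->clip -0.012658742752896579 z@42 27.868252057207705 293
side toe top z 22.992404698726265 22
side housing x [-16.7 -16.5 -16.4  58.6  58.9]
scene bar slope->clip -0.009286413258798032 z@42 24.816977987518648 304
scene toe top z 20.55293076748971 14
scene housing x [-14.7 -14.5 -13.5  39.2  39.4]

wrist bar slope->clip 0.37203874933319503 z@42 18.217597385549475 4616
wrist toe top z 31.11151239148474 389
wrist housing x [-31.7 -28.2 -26.6  59.4  59.7]
side bar slope->clip 0.3696074014058525 z@42 17.117376700998523 117
side housing x [-39.2 -38.3 -36.8  58.5  59. ]
scene bar slope->clip 0.35388229460415943 z@42 15.384403188415966 263
scene toe top z 27.540220058270947 14
scene housing x [-35.1 -34.1 -29.3  38.9  39. ]
```

The clip reads about 0.37 (open) at 5 N, with the toe raised. I'll push along the channel.

Emit:
move_arm:
  jaw: [111,111,111,111,111]
  slide:
    - [0.2,0,0.05]
    - [0.3,0,0]
    - [0.2,0,0]
    - [0.2,0,0]
    - [0.2,0,0]
  dr:
    - [0,0,0]
    - [0,0,0]
    - [0,0,0]
    - [0,0,0]
    - [0,0,0]

```text
time: 5.05
position: [0.4851, -0.0226, 0.0162]
tool_rot: [3.141, 0.029, -0.017]
ft_force: [-12.1, 0.4, 16.8]
grip_width: 0.563
```

Emit:
move_arm:
  jaw: [111,111,111,111,111]
  slide:
    - [0.2,0,0]
    - [0.2,0,0]
    - [0.2,0,0]
    - [0.2,0,0]
    - [0.2,0,0]
  dr:
    - [0,0,0]
    - [0,0,0]
    - [0,0,0]
    - [0,0,0]
    - [0,0,0]

```text
time: 5.55
position: [0.4944, -0.0231, 0.0163]
tool_rot: [3.14, 0.028, -0.019]
ft_force: [-14.4, -0.1, 18.7]
grip_width: 0.566
```

```bash
python3 - <<'E'
from bar import *
st=get_state(); print(st["time"],st["position"],st["grip_width"],st["ft_force"])
n="wrist";im,d=get_image(n); cv2.imwrite(f"pics/{n}4.png",im[:,:,::-1]); np.savez(f"{n}4.npz",im=im,d=d,p=st["position"],r=st["tool_rot"])
rep(4,["wrist"])
E
```

```text
5.55 [ 0.49442372 -0.02308716  0.01626874] 0.5661842665172359 [-14.41667695  -0.11186333  18.67837199]
wrist bar slope->clip 0.4382955951296458 z@42 16.43553582035364 2961
wrist toe top z 32.26238538413989 380
wrist housing x [-18.5 -13.5 -11.8  59.4  59.7]
```

View pics/wrist4.png

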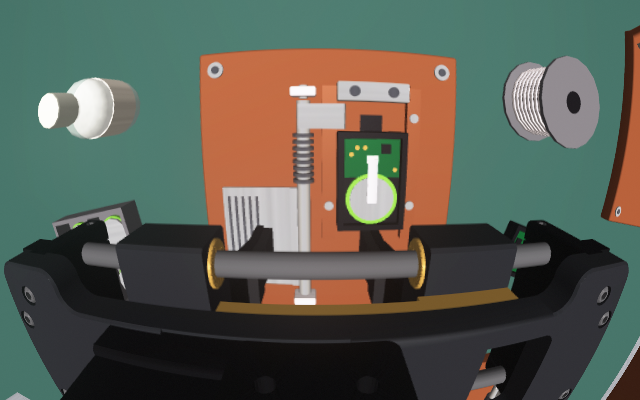

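The clip is on its hard stop and drags at 14 N, so I'll ease up slightly and go on.

Emit:
move_arm:
  jaw: [111,111,111]
  slide:
    - [0,0,-0.06]
    - [0,0,-0.04]
    - [0,0,0]
  dr:
    - [0,0,0]
    - [0,0,0]
    - [0,0,0]

```text
time: 5.9
position: [0.497, -0.0231, 0.0171]
tool_rot: [3.14, 0.028, -0.01]
ft_force: [-6.7, 0.3, 8.0]
grip_width: 0.562
```

```bash
python3 - <<'E'
from bar import *
st=get_state(); print(st["time"],st["position"],st["grip_width"],st["ft_force"])
n="wrist";im,d=get_image(n); cv2.imwrite(f"pics/{n}5.png",im[:,:,::-1]); np.savez(f"{n}5.npz",im=im,d=d,p=st["position"],r=st["tool_rot"])
rep(5,["wrist"])
E
```

```text
5.9 [ 0.49702976 -0.02308607  0.01714243] 0.5617067375681923 [-6.7420594   0.29029675  8.00942528]
wrist bar slope->clip 0.40747752166467904 z@42 17.36002589194264 2786
wrist toe top z 31.728830964650705 375
wrist housing x [-14.7 -10.8  -9.1  59.4  59.8]
```

Emit:
move_arm:
  jaw: [111,111,111,111,111]
  slide:
    - [0.2,0,0]
    - [0.2,0,0]
    - [0.2,0,0]
    - [0.2,0,0]
    - [0.2,0,0]
  dr:
    - [0,0,0]
    - [0,0,0]
    - [0,0,0]
    - [0,0,0]
    - [0,0,0]

```text
time: 6.45
position: [0.507, -0.0231, 0.0171]
tool_rot: [3.14, 0.028, -0.01]
ft_force: [-5.7, -0.9, 8.8]
grip_width: 0.568
```

```bash
python3 - <<'E'
from bar import *
st=get_state(); print(st["time"],st["position"],st["grip_width"],st["ft_force"])
for n in ["wrist","side"]:
    im,d=get_image(n); cv2.imwrite(f"pics/{n}6.png",im[:,:,::-1]); np.savez(f"{n}6.npz",im=im,d=d,p=st["position"],r=st["tool_rot"])
a=im[150:270,220:380,::-1];cv2.imwrite("pics/side6c.png",cv2.resize(a,None,fx=4.5,fy=4.5,interpolation=cv2.INTER_CUBIC))
rep(6,["wrist","side"])
E
```

```text
6.45 [ 0.50698885 -0.02305508  0.01706091] 0.5681889078248952 [-5.66077688 -0.88963631  8.75973251]
wrist bar slope->clip 0.41168616055901425 z@42 17.215245708899094 2073
wrist toe top z 31.729556867202884 393
wrist housing x [-5.  -0.9  0.7 59.4 59.6]
side bar slope->clip 0.4158132739728478 z@42 16.559911933290135 183
side housing x [-22.2 -21.6 -20.9  56.7  57.7]
```

View pics/wrist6.png

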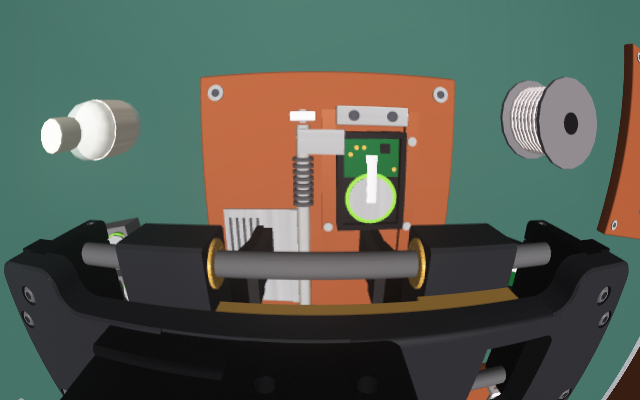

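View pics/side6c.png

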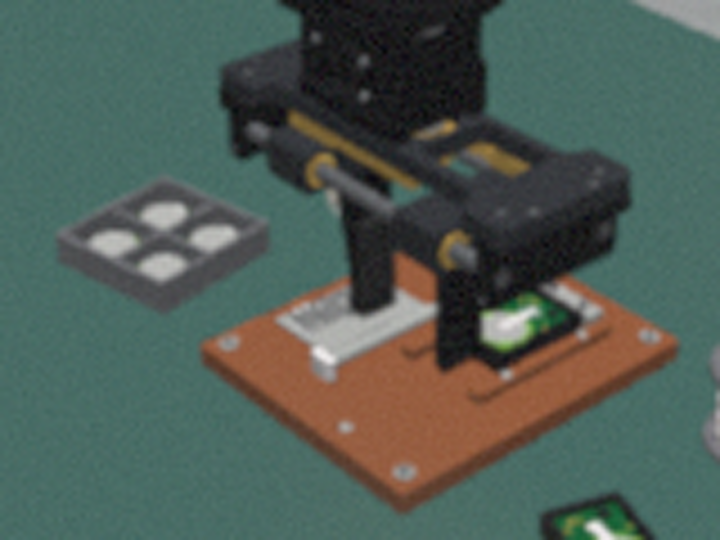

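The housing is under the raised toe, about 5 mm short of home. I'll finish gently against the stop.

Emit:
move_arm:
  jaw: [111,111,111,111,111]
  slide:
    - [0.15,0,0]
    - [0.15,0,0]
    - [0.1,0,0]
    - [0.1,0,0]
    - [0,0,0]
  dr:
    - [0,0,0]
    - [0,0,0]
    - [0,0,0]
    - [0,0,0]
    - [0,0,0]

```text
time: 7.05
position: [0.51, -0.023, 0.0168]
tool_rot: [3.14, 0.027, -0.017]
ft_force: [-10.9, 0.2, 11.7]
grip_width: 0.563
```

Emit:
move_arm:
  jaw: [111,111,111]
  slide:
    - [0.1,0,0]
    - [0.1,0,0]
    - [0,0,0]
  dr:
    - [0,0,0]
    - [0,0,0]
    - [0,0,0]

```text
time: 7.35
position: [0.5102, -0.0231, 0.0165]
tool_rot: [3.14, 0.026, -0.023]
ft_force: [-14.5, -0.8, 15.5]
grip_width: 0.562
```

The force is rising with no more motion, so I'll check that this is the end stop.

```bash
python3 - <<'E'
from bar import *
st=get_state(); print(st["time"],st["position"],st["grip_width"],st["ft_force"])
for n in ["wrist","side","scene"]:
    im,d=get_image(n); np.savez(f"{n}7.npz",im=im,d=d,p=st["position"],r=st["tool_rot"])
    if n=="wrist":a=im[70:240,290:450]; 
    if n=="side":a=im[195:260,290:390]
    if n=="scene":a=im[180:250,250:350]
    cv2.imwrite(f"pics/{n}7c.png",cv2.resize(a[:,:,::-1],None,fx=3.5 if n=="wrist" else 7,fy=3.5 if n=="wrist" else 7,interpolation=cv2.INTER_CUBIC))
rep(7)
E
```

```text
7.35 [ 0.51015534 -0.02307791  0.01654766] 0.5617287225132768 [-14.54992402  -0.84310063  15.48673203]
wrist bar slope->clip 0.4340690128416732 z@42 16.500133642299524 1832
wrist toe top z 32.0993586999639 378
wrist housing x [-2.   2.3  3.9 59.4 59.7]
side bar slope->clip 0.44165793134010145 z@42 15.755155942867907 180
side housing x [-18.5 -18.4 -18.1  55.1  56.6]
scene bar slope->clip 0.39734677945341607 z@42 14.512715481542894 187
scene toe top z 27.431374851887792 10
scene housing x [ 1.2  1.4  2.7 58.4 59. ]
```

View pics/wrist7c.png

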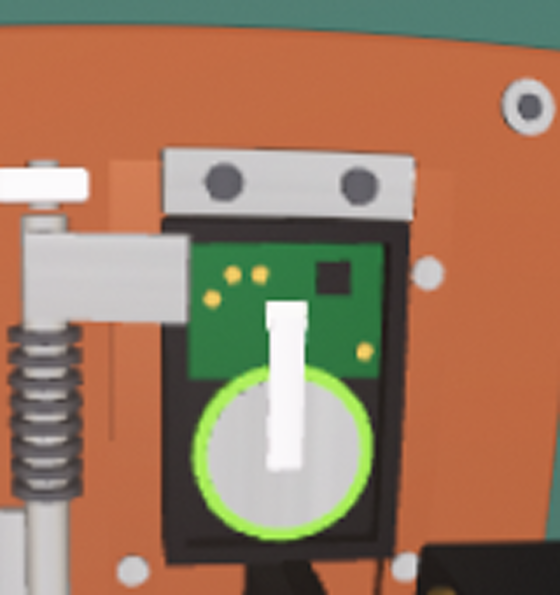

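View pics/scene7c.png

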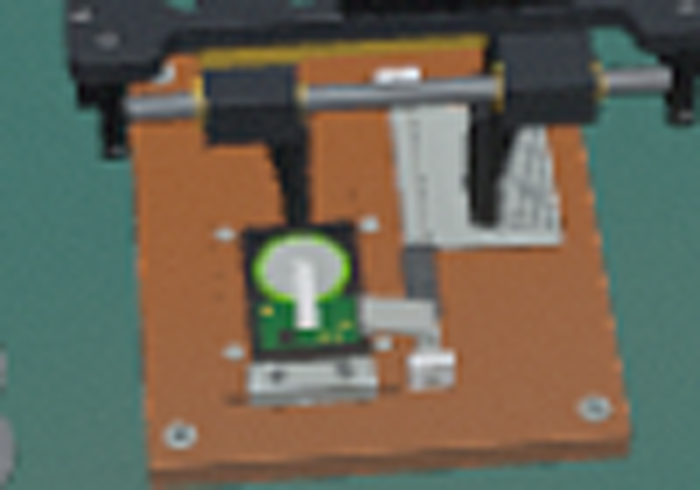

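View pics/side7c.png

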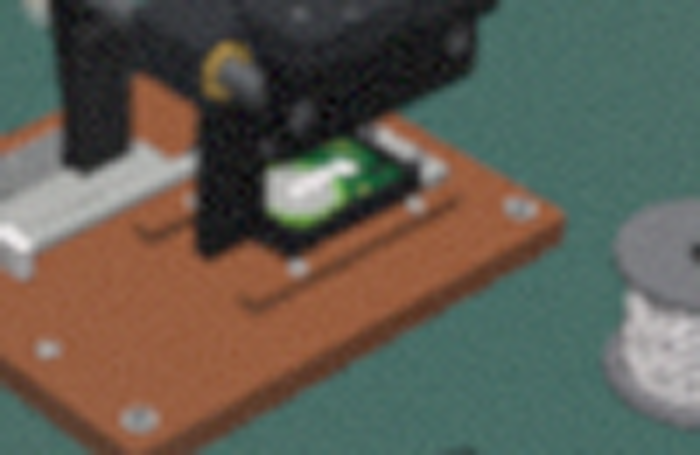

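The housing touches the end stop across its full width with the clip open (~0.43). I'll back the pusher off while still holding the clip, then raise.

Emit:
move_arm:
  jaw: [111,111,111,111,111]
  slide:
    - [-0.2,0,0]
    - [-0.2,0,0]
    - [-0.2,0,0]
    - [-0.2,0,0]
    - [-0.1,0,0]
  dr:
    - [0,0,0]
    - [0,0,0]
    - [0,0,0]
    - [0,0,0]
    - [0,0,0]

```text
time: 8.0
position: [0.5099, -0.023, 0.0187]
tool_rot: [3.14, 0.026, 0.006]
ft_force: [2.2, 0.2, 5.7]
grip_width: 0.566
```

```bash
python3 - <<'E'
from bar import *
st=get_state(); print(st["time"],st["position"],st["grip_width"],st["ft_force"])
for n in ["wrist"]:
    im,d=get_image(n); np.savez(f"{n}8.npz",im=im,d=d,p=st["position"],r=st["tool_rot"])
    cv2.imwrite(f"pics/{n}8c.png",cv2.resize(im[60:260,250:450,::-1],None,fx=3,fy=3,interpolation=cv2.INTER_CUBIC))
rep(8,["wrist"])
E
```

```text
8.0 [ 0.50986012 -0.02300824  0.01873242] 0.5662822866522239 [2.16751961 0.23133052 5.68072998]
wrist bar slope->clip 0.33197567568489617 z@42 19.378474360367335 1915
wrist toe top z 30.52804099889854 408
wrist housing x [-0.1  2.2  4.3 59.4 59.7]
```

View pics/wrist8c.png

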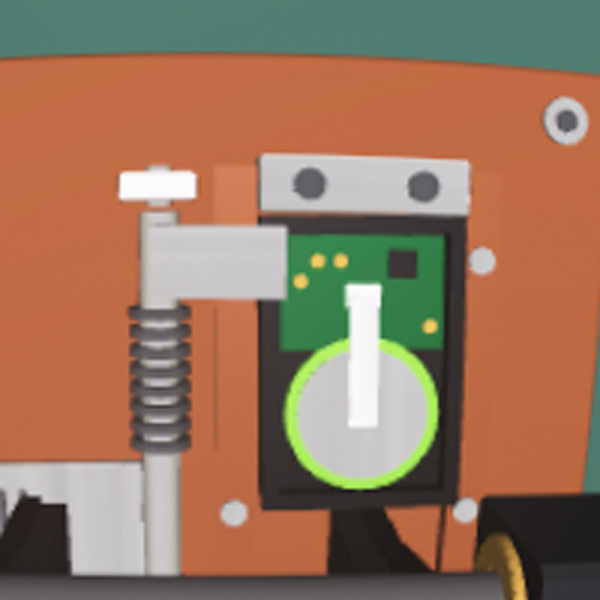

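The bar's friction has held the tip in place, and the clip is at 0.33. I'll go down a little and back further.

Emit:
move_arm:
  jaw: [111,111,111,111,111]
  slide:
    - [-0.1,0,0.08]
    - [-0.2,0,0]
    - [-0.2,0,0]
    - [-0.2,0,0]
    - [0,0,0]
  dr:
    - [0,0,0]
    - [0,0,0]
    - [0,0,0]
    - [0,0,0]
    - [0,0,0]

```text
time: 8.55
position: [0.5048, -0.0229, 0.0188]
tool_rot: [3.141, 0.026, 0.013]
ft_force: [4.1, -0.1, 5.7]
grip_width: 0.566
```

```bash
python3 - <<'E'
from bar import *
st=get_state(); print(st["time"],st["position"],st["grip_width"],st["ft_force"])
for n in ["wrist"]:
    im,d=get_image(n); np.savez(f"{n}9.npz",im=im,d=d,p=st["position"],r=st["tool_rot"])
    cv2.imwrite(f"pics/{n}9c.png",cv2.resize(im[60:260,250:450,::-1],None,fx=3,fy=3,interpolation=cv2.INTER_CUBIC))
rep(9,["wrist"])
E
```

```text
8.55 [ 0.50482818 -0.02289156  0.01877093] 0.5655056924904989 [ 4.14440033 -0.11310896  5.74626744]
wrist bar slope->clip 0.333057183164992 z@42 19.437270678927632 2274
wrist toe top z 30.40843928326761 392
wrist housing x [-5.6 -3.  -1.5 59.5 59.8]
```

View pics/wrist9c.png

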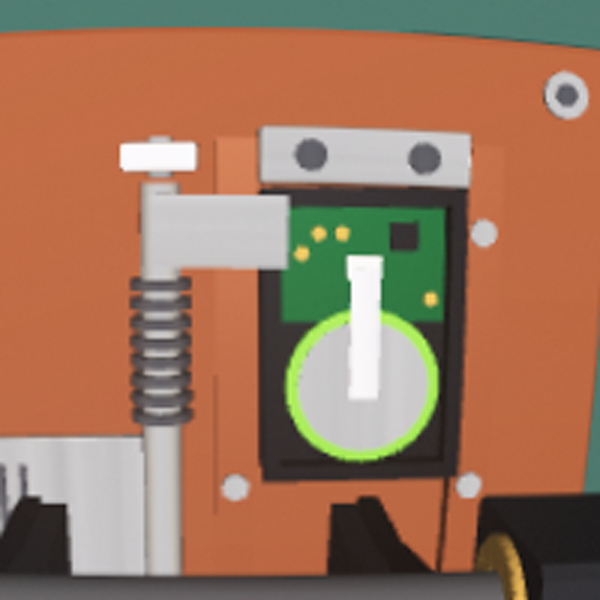

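The pusher is 5 mm clear of the housing, which stayed against the stop with the clip open. Now I'll let the clip down slowly and then draw up.

Emit:
move_arm:
  jaw: [111,111,111,111,111]
  slide:
    - [0,0,-0.2]
    - [0,0,-0.2]
    - [0,0,-0.2]
    - [0,0,-0.3]
    - [0,0,-0.5]
  dr:
    - [0,0,0]
    - [0,0,0]
    - [0,0,0]
    - [0,0,0]
    - [0,0,0]

```text
time: 9.1
position: [0.4994, -0.0223, 0.0299]
tool_rot: [3.141, 0.028, -0.005]
ft_force: [0.1, -0.3, -0.9]
grip_width: 0.565
```

Emit:
move_arm:
  jaw: [111,111,111,111,111]
  slide:
    - [0,0,-1]
    - [0,0,-3]
    - [-1,0,-4]
    - [-1,0,-4]
    - [0,0,0]
  dr:
    - [0,0,0]
    - [0,0,0]
    - [0,0,0]
    - [0,0,0]
    - [0,0,0]

```text
time: 9.6
position: [0.4839, -0.0226, 0.1571]
tool_rot: [3.141, 0.027, 0.016]
ft_force: [0.6, -0.1, -0.2]
grip_width: 0.564
```

Emit:
move_arm:
  jaw: [111,111]
  slide:
    - [0,0,0]
    - [0,0,0]
  dr:
    - [0,0,0]
    - [0,0,0]

```text
time: 9.8
position: [0.4803, -0.0225, 0.15]
tool_rot: [3.141, 0.028, -0.002]
ft_force: [-1.0, 0.1, 0.4]
grip_width: 0.565
```

```bash
python3 - <<'E'
from bar import *
st=get_state(); print(st["time"],st["position"],st["ft_force"],abs(st["qd"]).max())
for n in ["wrist","side","scene"]:
    im,d=get_image(n); np.savez(f"{n}10.npz",im=im,d=d,p=st["position"],r=st["tool_rot"]); cv2.imwrite(f"pics/{n}10.png",im[:,:,::-1])
    if n=="wrist": cv2.imwrite(f"pics/{n}10c.png",cv2.resize(im[40:240,230:430,::-1],None,fx=3,fy=3,interpolation=cv2.INTER_CUBIC))
rep(10)
E
```

```text
9.8 [ 0.48031183 -0.02249314  0.15003129] [-1.0088128   0.13922567  0.387449  ] 0.017496900640370804
wrist bar slope->clip 0.2009997578947638 z@42 23.008593401497375 2078
wrist toe top z 28.269102019092827 127
wrist housing x [ 3.7  3.8  4.6 59.3 59.4]
side bar slope->clip 0.20645561799269008 z@42 21.684751331005206 292
side toe top z 26.437143406452616 16
side housing x [ 2.1  2.3  2.9 58.5 59.1]
scene bar slope->clip 0.19680411937364298 z@42 19.155808959484602 288
scene toe top z 25.0022035238609 14
scene housing x [ 5.3  5.4  5.5 58.6 58.7]
```

View pics/wrist10c.png

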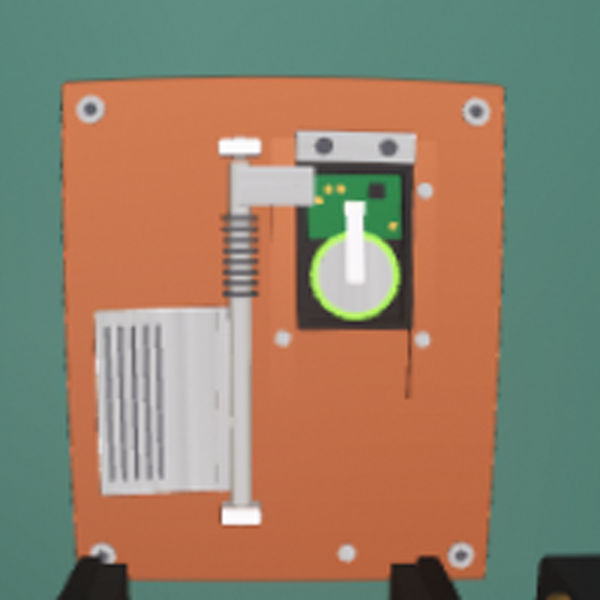

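View pics/scene10.png

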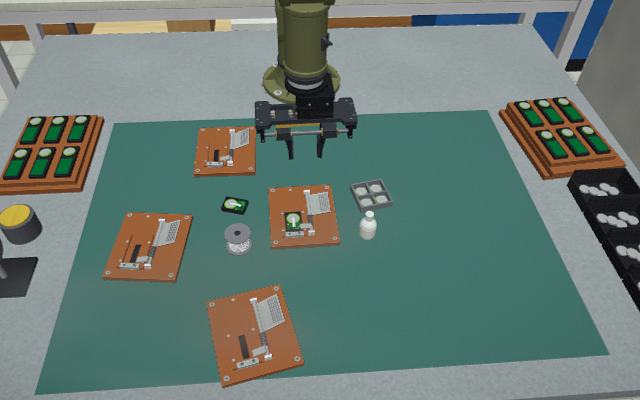

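The trailing face is at nest x 3.8 (4 is home), the housing is square and against the stop, and the clip reads about 0.20 clamped. The other things look unmoved and the arm is clear.

```bash
python3 - <<'E'
from bench import *
print(close_job())
E
```

```text
the job is handed in; nothing more can be done
None
```

The housing is home against the end stop with the clip clamped on it, and I handed the job in at about 10 s of the 35 s limit. `close_job()` gives no verdict, so the result below rests on my own checks.

I used the nest farthest to the robot's left. One fingertip held the thumb bar down (clip at least 0.33 rad, mostly 0.37–0.44) while the other pushed the housing about 19 mm to the stop. I then drew the pusher back 5 mm with the clip still open, let the clip down slowly and lifted clear.

**Last checks**
- **Housing position:** the wrist camera puts the trailing face at nest x of about 3.8 mm, against 4.0 at home. The housing looks flat, square and touching the end stop. The side and scene cameras gave 2.3 and 5.4 mm, about their usual 2 mm disagreement.
- **Clip:** about 0.20 rad by all three cameras. That is slightly under the nominal 0.22 but inside the 0.15–0.27 band.
- **Robot:** clear of everything, with contact force near zero.
- **Other things on the bench:** they look unmoved in the pictures; I did not measure them.

**What went less smoothly**
- Partway through the push the clip reached its hard stop, with about 19 N down and 14 N of drag, so I eased up 1 mm.
- On the first draw-back the tip stuck on the bar by friction, and I needed a second one.

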